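# Close the tap and hold the syringe pump's barrel clamp open for the nurse

## Task

The nurse is about to swap the syringe in the syringe pump. First turn the blue handle of the three-way tap a quarter turn to its next click, so that its long arm points at the turquoise outlet filter; only then pull the black knob of the spring-loaded barrel clamp straight up until the red band on its stem is level with the top of the guide tube, and keep hold of it there: finish while still holding the clamp open. Leave the vials and the jar standing where they are.

Things in the scene. Friction and masses are not known exactly. Their poses are not given: they have to be found in the camera images.
- pump: White bench syringe pump, fixed, 170 (x) by 300 (y) by 75 mm to its deck. Origin: centre of its underside, z up. +x side: front, with display and keys. +y end: tap and outlet filter. A 20 mL syringe lies along y, axis x -20, z 105, barrel top z 115 mm; pusher block (y -60 to -86) and end block reach z 128 mm. Beyond the -y end lies a steel tray with a spare syringe, 33 mm high.
- tap (a joint): Turn of the blue tap handle, rad, counter-clockwise from above positive. 0 = open: long arm to the pump's +x (white capped side port). 1.571 = closed: long arm to the pump's +y (turquoise filter). It clicks against a stop at each of the two: about 0.07 N m turns it out of one, and past half-way a spring snaps it on to the other; let go before half-way it snaps back.
- tap_handle (a point): On the tap's turning axis, half-way up the blue handle bar. At the pump's x -20, y +130, z 132 mm. The bar is 9 mm thick, 18 mm tall (9 mm above and below this point), 34 mm long: 24 mm to the end of the long arm and 10 mm the other way. The point's x axis points along the long arm and turns with the handle. Below the bar is a 12 mm round neck 6 mm high, then the clear tap body (16 mm across, top 15 mm below this point) with its level ports.
- tap_arm (a point): End of the tap handle's long arm, half-way up, 24 mm from the turning axis; it turns with the handle.
- outlet (a point): End of the tap's outlet, beyond the turquoise filter disc (26 mm across): at the pump's x -20, y +182, z 105 mm. The closed tap's long arm points at it.
- clamp (a joint): Height of the barrel clamp above its rest, m, upward positive. 0 = down on the syringe barrel (a spring holds it there), 0.020 = the middle of the red band is level with the top of the guide tube, 0.034 = top stop. The spring pulls down with about 7 N at rest, 12 N at the band and 15 N at the top stop, and shuts the clamp when let go.
- clamp_knob (a point): Centre of the black cylindrical clamp knob, 22 mm across and 26 mm tall, axis vertical; at rest at the pump's x -52, y +45, z 151 mm; rises with the clamp. Below the knob is 8 mm of thin stem, then the flat clamp arm (18 mm wide in y, from 8 mm behind the stem to 48 mm ahead of it in the pump's x; its top is 21.5 mm below this point).
- clamp_band (a point): Centre of the 8 mm tall red band on the clamp's steel stem, 73 mm below the knob's centre; inside the guide tube at rest, rises with the clamp.
- guide_top (a point): Centre of the top rim of the aluminium guide tube (17 mm across) in which the clamp's stem slides, fixed on the pump at z 98 mm; 53 mm below the knob's centre when the clamp is at rest.
- vial_a: Bystander: loose amber pill vial with white cap, 34 mm across, 65 mm tall, standing in front of the pump (its +x side); origin at the centre of its underside.
- vial_b: Bystander: a second amber pill vial, same size, loose, also in front of the pump; origin at the centre of its underside.
- jar: Bystander: loose brown jar with white cap, 56 mm across, 75 mm tall, standing off the pump's nozzle end (+y); origin at the centre of its underside.

How it is judged:
On the way, in this order (a step that is already met when the one before it is completed fails the run):
1. the tap is clicked over to closed with the clamp still down (value of joint tap above 1.42 rad and value of joint clamp below 0.004 m), for 0.2 s.
2. the clamp is pulled up to the red band with the fingers (value of joint clamp between 0.016 and 0.024 m and contact force between the fingers and clamp above 3 N), for 0.3 s.
At the end, for the whole second after the job is handed in: The gripper is still holding the clamp, still, with the top of the guide tube inside the 8 mm red band (clamp 16 to 24 mm up); the tap is in its closed click (within 0.15 rad of the quarter turn); both vials and the jar stand upright within 20 mm of where they were (all of step 2 and velocity of joint clamp between -0.01 and 0.01 m/s and value of joint tap above 1.42 rad and distance of each of vial_a, vial_b, jar from where it was at the start of the episode below 0.02 m and angle between each of vial_a, vial_b, jar's own z axis and vertical below 0.2 rad); the arm keeps its last pose, push and grip.
It fails at once if the clamp is lifted before the tap is closed, or the tap is opened again while it is up (value of joint clamp above 0.008 m and value of joint tap below 1.2 rad).
It fails at once if a vial or the jar is knocked over or pushed away (angle between any of vial_a, vial_b, jar's own z axis and vertical above 0.5 rad or distance of any of vial_a, vial_b, jar from where it was at the start of the episode above 0.04 m).
It also fails if it takes over 45 s, if anything falls off the work surface, if the arm or the gripper's body presses on something with over 40 N, if the wrist force passes 120 N, or if a joint passes its speed limit or range.

## Robot

A 6-joint arm with a two-finger parallel gripper is mounted at the origin on the work surface. World frame = base frame: x ahead of the robot, y to its left, z up, the work surface at z = 0. Lengths are in m, angles in rad, forces in N, time in s.
With the tool pointing down it reaches from about 0.375 to 0.9 m from the base axis. Payload 3.1 kg.
Tool frame: the origin (TCP) lies at the very end of the fingers, on their centre line; the grasp point (between the pads) lies 19 mm behind it; z points along the fingers, y is the direction in which the jaws open and shut (so a half turn about z gives the same grasp; the last joint's range is limited). The gripper opens to 87 mm and grips with 3 to 60 N. Pads are 19 mm wide; open, the fingers measure 117 mm over their backs; the gripper's body (75 mm by 190 mm) begins 51 mm behind the grasp point.
Start: joints at [1.161, 0.527, 1.433, -0, 1.181, -0.178], TCP at [0.143, 0.608, 0.223] pointing down, gripper open.
Joint ranges: [-3.08, 3.08], [-0.75, 2.2], [0.22, 2.44], [-1.43, 4.57], [0, 2.65], [-2.85, 2.85]. Speed limits (rad/s): [2.79, 2.79, 3.14, 3.14, 3.14, 3.14].

## Interface

Orientations are given as a unit quaternion [x, y, z, w].
In Python, from rig import robot gives the robot as it stands. The module is installed in compiled form; this text tells all that it offers.
- The arm moves only by the tool send_rows, never from a script. Its argument "deltas" is a list of rows, each an object of numbers: "tx", "ty", "tz": the shift along the tool's x, y, z in cm; "rx", "ry", "rz": the turn, a rotation vector about the tool's x, y, z in rad. A call has 1 to 5 rows; each row is the pose to reach, as a shift and turn from the pose commanded when the call began, along the tool's axes at that moment; what a row does not reach only later rows make up. A row lasts 1/12 s, in which the tool goes at most 41.7 mm and 7.16 degrees, less where a joint would pass 70% of its speed; a pose out of reach is approached as far as the arm can. A call with a gripper value outside its range is refused whole. "claw" is the finger opening in cm, from 0 to 8.7, set as the call begins (left out, the last holds). The fingers move at their own pace and stop on an object; "squeeze" is the grip in N (left out, the last holds). Time passes only in rows, so rows that repeat a pose let the fingers close. It gives the time, the measured TCP pose, the force and the opening at its end, in the units of the state.
- robot.get_obs(): the state, without advancing time (a new reading comes with each control period).
- robot.camera(name): name is "side" or "top"; returns a dict with "color" (400x640x3 uint8, red, green, blue), "z_map" (400x640 float32, m along the optical axis (not along the pixel's ray), 0 where there is no reading), "intrinsics" (3x3 intrinsics, pixels), "R" (3x3) and "t" (3): a world point X has camera coordinates R X + t. Camera axes: x right, y down, z forward; pixel columns grow to the right and rows downward; lengths in m; the calibration is good to about 2 mm. A picture is of the moment at which its call begins.
- robot.hand_in(): hands the job in, once; it reports no verdict.
Trained networks look in the newest picture that a camera, given by its name, has taken for a name from the list of things; names that differ only in an ending like _2 or _b are one class to them, and where a whole thing is asked for, a point or a joint stands for the part that bears it (a point fixed in the world has none). Each returns a list of dicts, best first, with "p" (0 to 1); they miss things now and then, are a little off and sometimes report something else, mostly with a low value. They report only what shows in the picture. A call takes as long as a camera call.
- robot.outline_of(label, camera): "pixels" (400x640 bool, what is visible of it) and "xy" ([column, row] in pixels, amid what is visible of it).
- robot.tip_of(label, camera): "xy" ([column, row] in pixels: a listed point, or the origin of a listed thing).
The state is a dict: "time": time; "q": joint angles; "joint_velocities": joint speeds; "joint_torque": joint torques, N m; "position": TCP position; "tool_rot": TCP orientation; "ft_force": force on the tool from outside, world axes, zero at the start; "moment": the same for the moment, N m; "grip_width": finger opening in m.
Only numpy, scipy, OpenCV 4.12 (cv2) and the standard library are available. Lean on these libraries where they do the work, as an engineer would, in place of code of your own. Each camera call takes 0.05 s, during which the arm holds its last target.

## Working session

There is one attempt and no reset: what is moved stays moved. The work goes in short steps, Python scripts to look and compute and a tool call to move; the robot and the scene stay as the last step left them, time stands still between calls to the robot, and variables do not carry over. Pictures are saved under pics/ and viewed, and the job is handed in when it is done.

Besides the shell and the picture viewer there is one more tool, called after ">>>" as name(argument=value, ...), one argument or row to a line, values as JSON. send_rows: Moves the arm, as the interface text tells. Its arguments: {"type":"object","properties":{"deltas":{"type":"array","items":{"type":"object","properties":{"tx":{"type":"number"},"ty":{"type":"number"},"tz":{"type":"number"},"rx":{"type":"number"},"ry":{"type":"number"},"rz":{"type":"number"}}}},"claw":{"type":"number"},"squeeze":{"type":"number"}},"required":["deltas"]}

```bash
mkdir -p pics; ls; cat > h.py <<'E'
from rig import robot
import numpy as np, cv2
from scipy.spatial.transform import Rotation as Rn
def save(c,name): cv2.imwrite('pics/'+name,cv2.cvtColor(c['color'],cv2.COLOR_RGB2BGR))
def back(c,u,v,z):
    K=c['intrinsics']; p=np.array([(u-K[0,2])/K[0,0]*z,(v-K[1,2])/K[1,1]*z,z]); return c['R'].T@(p-c['t'])
def ray_at_height(c,u,v,h):
    a=back(c,u,v,0.0); b=back(c,u,v,1.0); d=b-a; return a+d*(h-a[2])/d[2]
def proj(c,X):
    p=c['R']@np.array(X)+c['t']; K=c['intrinsics']; return (K@p/p[2])[:2]
E
python3 - <<'E'
from h import *
for n in ('top','side'):
    c=robot.camera(n); save(c,n+'0.png')
    print(n,'cam at',-c['R'].T@c['t'])
    for l in ['pump','tap_handle','tap_arm','outlet','clamp_knob','guide_top','vial_a','jar']:
        for r in robot.tip_of(l,n)[:3]:
            u,v=r['xy']; z=c['z_map'][min(399,max(0,int(round(v)))),min(639,max(0,int(round(u))))]
            print(l,np.round(r['xy'],1),round(r['p'],2),np.round(back(c,u,v,z),4) if z>0 else None)
o=robot.get_obs(); print(o)
E
```

```text
pics
top cam at [0.45217827 0.07629933 0.95364962]
pump [337.9 206. ] 0.64 [0.5891 0.0714 0.114 ]
tap_handle [265.6 224.9] 0.63 [0.5537 0.2014 0.1404]
tap_arm [264.6 208.7] 0.4 [0.5884 0.2084 0.1076]
outlet [242.9 232.8] 0.76 [0.5442 0.2489 0.1065]
clamp_knob [318.6 229.6] 0.57 [0.5405 0.1059 0.1642]
guide_top [319.6 231.3] 0.55 [0.5377 0.1043 0.1625]
guide_top [285.5 158.8] 0.44 [0.7031 0.1765 0.036 ]
vial_a [335.6 138.6] 0.88 [0.7428 0.0722 0.0379]
vial_a [288.2 156. ] 0.75 [0.7085 0.1707 0.0374]
jar [202.9 221.9] 0.63 [0.571  0.3347 0.0715]
jar [283.8 156.8] 0.17 [0.7    0.177  0.0628]
side cam at [0.37888384 0.63266914 0.79100868]
pump [329.  224.7] 0.97 [0.5698 0.1618 0.1137]
tap_handle [327.  234.5] 0.54 [0.5559 0.2068 0.1416]
tap_arm [314.8 234.7] 0.52 [0.6003 0.1743 0.0746]
outlet [319.6 263. ] 0.86 [0.5527 0.2551 0.1026]
clamp_knob [347.8 201.1] 0.64 [0.5428 0.119  0.1615]
guide_top [343.3 214.3] 0.73 [0.5577 0.1007 0.0863]
vial_a [276.1 208.9] 0.61 [0.7497 0.0978 0.0128]
jar [290.2 321.9] 0.7 [0.5643 0.379  0.0586]
{'time': 0.9, 'q': array([ 1.16151649e+00,  5.27489467e-01,  1.43270144e+00,  3.14039662e-05,
        1.18138045e+00, -1.78502150e-01]), 'joint_velocities': array([-0.00021496,  0.00025375, -0.00233179, -0.00058129, -0.00058436,
        0.00022789]), 'joint_torque': array([ 6.63340979e-04, -4.39990997e+01, -1.76994163e+01,  6.33912999e-02,
        5.03140537e-02, -1.77866775e-05]), 'position': array([0.14291674, 0.60842455, 0.22255442]), 'tool_rot': array([ 1.15138876e-01,  9.93349404e-01,  1.43960972e-05, -1.08201380e-05]), 'ft_force': array([ 0.16994348, -0.49371112,  0.22565673]), 'moment': array([-0.0130222 , -0.02197993,  0.04042197]), 'grip_width': 0.08706922206068261}
```

```bash
python3 - <<'E'
import cv2
a=cv2.imread('pics/top0.png')[110:310,180:440]; cv2.imwrite('pics/top0c.png',cv2.resize(a,None,fx=3,fy=3,interpolation=cv2.INTER_CUBIC)[:600,:780])
a=cv2.imread('pics/side0.png')[150:350,220:480]; cv2.imwrite('pics/side0c.png',cv2.resize(a,None,fx=3,fy=3,interpolation=cv2.INTER_CUBIC)[:600,:780])
E
```

```text
(no output)
```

View pics/top0c.png

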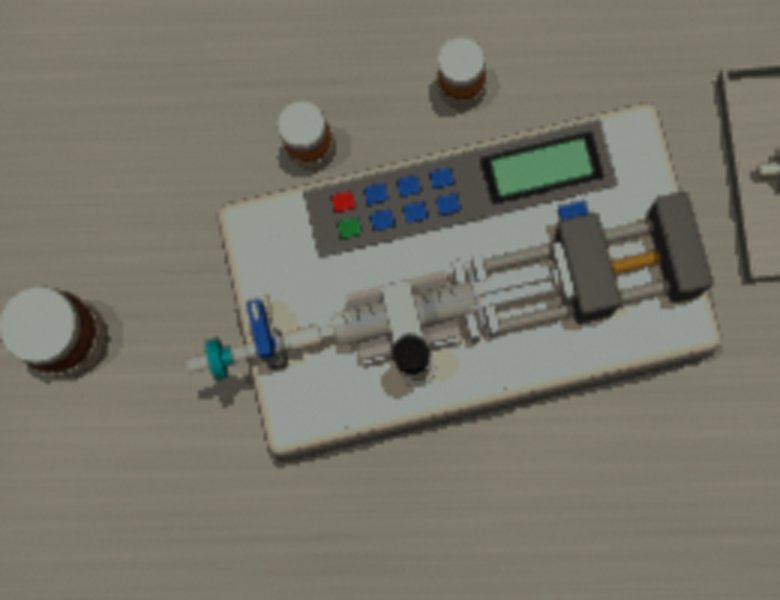

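View pics/side0c.png

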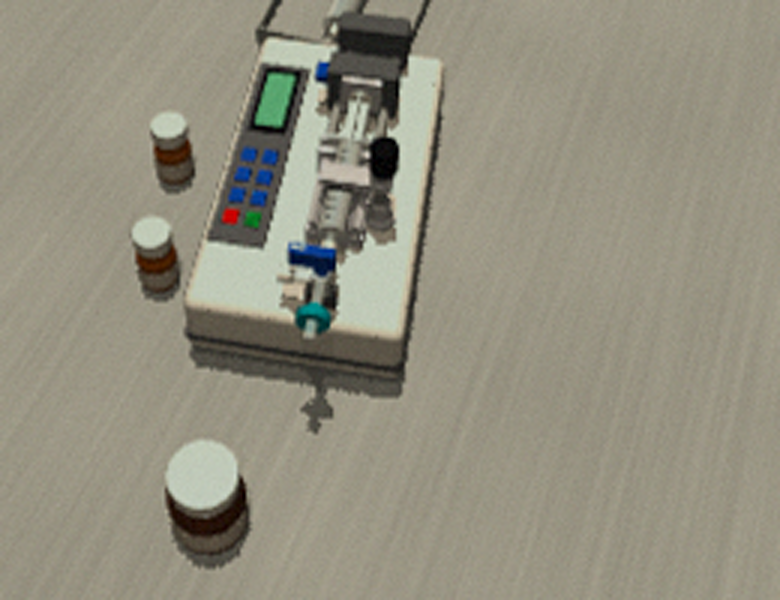

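View pics/top0.png

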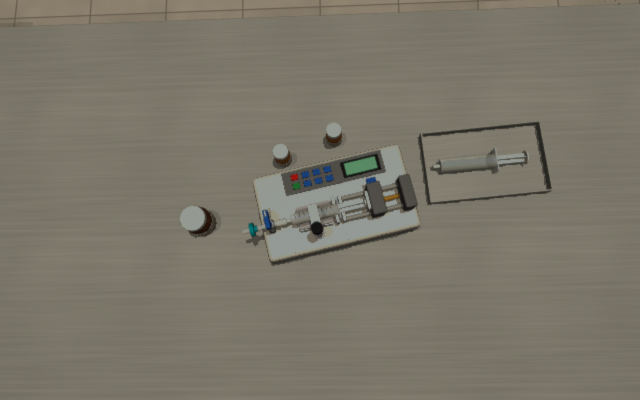

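```bash
python3 - <<'E'
from h import *
for n in ('top','side'):
    c=robot.camera(n)
    vv,uu=np.mgrid[0:400,0:640]; z=c['z_map'];K=c['intrinsics']
    P=np.stack([(uu-K[0,2])/K[0,0]*z,(vv-K[1,2])/K[1,1]*z,z],-1)
    W=(P-c['t'])@c['R']; ok=z>0
    reg=ok&(W[...,0]>.4)&(W[...,0]<.8)&(W[...,1]>-.15)&(W[...,1]<.3)
    m=reg&(abs(W[...,2]-.075)<.006)
    m=cv2.morphologyEx(m.astype(np.uint8),cv2.MORPH_OPEN,np.ones((3,3)))>0
    r=cv2.minAreaRect(W[m][:,:2].astype(np.float32)); print(n,'deck',m.sum(),np.median(W[m][:,2]),r); 
    col=c['color'].astype(int); R,G,B=col[...,0],col[...,1],col[...,2]
    blue=reg&(B>R+40)&(B>G+30)&(W[...,2]>.12)
    q=W[blue]; print('blue',len(q),np.round(q.min(0),4),np.round(q.max(0),4),np.round(q.mean(0),4))
    top=blue&(W[...,2]>.137); q=W[top]; 
    if len(q)>4: print('blue top', len(q),np.median(q[:,2]),cv2.minAreaRect(q[:,:2].astype(np.float32)),q.mean(0))
    k=reg&(col.sum(-1)<110)&(W[...,2]>.135)&(W[...,1]>.05)
    q=W[k]; print('dark',len(q),np.round(q.min(0),4),np.round(q.max(0),4))
    q=W[k&(W[...,2]>.158)]
    if len(q): print('knobtop',len(q),np.median(q[:,2]),q.mean(0),cv2.minEnclosingCircle(q[:,:2].astype(np.float32)))
    teal=reg&(G>R+50)&(B>R+50)&(abs(G-B)<40)&(W[...,1]>.2); q=W[teal]
    if len(q): print('teal',len(q),q.mean(0))
    for l in ('vial_a','jar'):
        for d in robot.outline_of(l,n)[:3]:
            mm=d['pixels']&ok; q=W[mm]; t=q[q[:,2]>q[:,2].max()-.008]; print(l,round(d['p'],2),q[:,2].max(),t.mean(0))
E
```

```text
top deck 9361 0.07407365789999461 ((0.6055768728256226, 0.07700974494218826), (0.16812598705291748, 0.2970182001590729), 12.46309757232666)
blue 68 [0.5481 0.1951 0.1365] [0.5808 0.2066 0.1428] [0.5623 0.2003 0.1393]
blue top 65 0.13938560341248948 ((0.564268946647644, 0.20088356733322144), (0.032476045191287994, 0.007605334743857384), 10.929112434387207) [0.56207824 0.20030636 0.13938313]
dark 118 [0.5348 0.1    0.1352] [0.554  0.1974 0.1658]
knobtop 104 0.16239113486381096 [0.54404521 0.10965885 0.16243064] ((0.5450283885002136, 0.10967376083135605), 0.010341325774788857)
teal 68 [0.55013324 0.23052972 0.112457  ]
vial_a 0.84 0.06913825696773186 [0.75343254 0.07697894 0.06355086]
vial_a 0.58 0.06640949129336643 [0.7121231  0.18429884 0.06304292]
jar 0.86 0.07808579930147182 [0.57906514 0.35528716 0.07314145]
side deck 4295 0.07474000304857392 ((0.6055242419242859, 0.0827198326587677), (0.16806180775165558, 0.3001263737678528), 12.517073631286621)
blue 76 [0.548  0.0115 0.1222] [0.6318 0.2131 0.1423] [0.5642 0.2022 0.1362]
blue top 48 0.14009749755660053 ((0.5644532442092896, 0.2061198353767395), (0.03298989683389664, 0.008402685634791851), 15.510894775390625) [0.56233772 0.20591419 0.14016078]
dark 131 [0.5345 0.104  0.1352] [0.577  0.2131 0.1657]
knobtop 66 0.16263406024222582 [0.54391122 0.11631804 0.1624352 ] ((0.5443260669708252, 0.11496653407812119), 0.011130839586257935)
teal 47 [0.55036039 0.23512665 0.11153314]
vial_a 0.88 0.0680011349058103 [0.71160656 0.19139686 0.06402244]
vial_a 0.69 0.06708530017809303 [0.75151001 0.08473371 0.06403297]
jar 0.66 0.16567047589893896 [0.54449013 0.11622898 0.16250891]
jar 0.6 0.07791269939270408 [0.57914101 0.36208368 0.0742465 ]
```

```bash
cat >> h.py <<'E'
def goal(p,yaw_deg=None):
    o=robot.get_obs(); Rt=Rn.from_quat(o['tool_rot'])
    d=Rt.inv().apply(np.array(p)-o['position'])*100
    y=Rt.as_matrix()[:,1]; cur=np.degrees(np.arctan2(y[1],y[0]))
    rv=[0,0,0]
    if yaw_deg is None: yaw_deg=cur
    a=np.radians(yaw_deg); yy=np.array([np.cos(a),np.sin(a),0]); zz=np.array([0,0,-1.]); xx=np.cross(yy,zz)
    rv=(Rt.inv()*Rn.from_matrix(np.stack([xx,yy,zz],1))).as_rotvec()
    print('t',round(o['time'],2),'pos',np.round(o['position'],4),'yaw',round(cur,2),'q6',round(o['q'][5],3),'F',np.round(o['ft_force'],1),'w',round(o['grip_width'],4),'\n delta cm',np.round(d,2),'rot',np.round(rv,3))
E
python3 -c "
from h import *
goal([.558,.2025,.2],-77.5)"
```

```text
t 1.2 pos [0.1429 0.6084 0.2226] yaw 76.77 q6 -0.178 F [ 0.4 -0.6 -0.2] w 0.0869 
 delta cm [-49.69 -30.02   2.26] rot [ 0.    -0.     2.693]
```

>>> send_rows(
  deltas=[
    {"tx":-49.7,"ty":-30.0,"tz":0.5,"rz":2.69},
    {"tx":-49.7,"ty":-30.0,"tz":0.5,"rz":2.69},
    {"tx":-49.7,"ty":-30.0,"tz":0.5,"rz":2.69},
    {"tx":-49.7,"ty":-30.0,"tz":0.5,"rz":2.69},
    {"tx":-49.7,"ty":-30.0,"tz":0.5,"rz":2.69},
  ],
  claw=4.0,
  squeeze=20,
)

```text
schema error: expected keys tx, ty, tz, rx, ry, rz
```

```bash
python3 -c "
from h import *
goal([.558,.2025,.2],-77.5)"
```

```text
t 1.2 pos [0.1429 0.6084 0.2226] yaw 76.77 q6 -0.178 F [ 0.4 -0.6 -0.2] w 0.0869 
 delta cm [-49.69 -30.02   2.26] rot [ 0.    -0.     2.693]
```

>>> send_rows(
  deltas=[
    {"tx":-49.7,"ty":-30.0,"tz":0.5,"rx":0,"ry":0,"rz":2.69},
    {"tx":-49.7,"ty":-30.0,"tz":0.5,"rx":0,"ry":0,"rz":2.69},
    {"tx":-49.7,"ty":-30.0,"tz":0.5,"rx":0,"ry":0,"rz":2.69},
    {"tx":-49.7,"ty":-30.0,"tz":0.5,"rx":0,"ry":0,"rz":2.69},
    {"tx":-49.7,"ty":-30.0,"tz":0.5,"rx":0,"ry":0,"rz":2.69},
  ],
  claw=4.0,
  squeeze=20,
)

```text
time: 1.62
position: [0.2929, 0.4615, 0.2209]
tool_rot: [0.417, 0.909, 0.0, 0.0]
ft_force: [0.4, 0.1, 0.4]
grip_width: 0.0618
```

```bash
python3 -c "
from h import *
goal([.558,.2025,.2],-77.5)"
```

```text
t 1.62 pos [0.2929 0.4615 0.2209] yaw 40.66 q6 0.091 F [0.4 0.1 0.4] w 0.0618 
 delta cm [-36.92   3.23   2.09] rot [ 0.000e+00 -1.000e-03  2.062e+00]
```

>>> send_rows(
  deltas=[
    {"tx":-36.9,"ty":3.2,"tz":0,"rx":0,"ry":0,"rz":2.06},
    {"tx":-36.9,"ty":3.2,"tz":0,"rx":0,"ry":0,"rz":2.06},
    {"tx":-36.9,"ty":3.2,"tz":0,"rx":0,"ry":0,"rz":2.06},
    {"tx":-36.9,"ty":3.2,"tz":0,"rx":0,"ry":0,"rz":2.06},
    {"tx":-36.9,"ty":3.2,"tz":0,"rx":0,"ry":0,"rz":2.06},
  ],
)

```text
time: 2.03
position: [0.4429, 0.3163, 0.221]
tool_rot: [0.677, 0.736, 0.0, 0.0]
ft_force: [0.4, 0.7, -0.3]
grip_width: 0.0407
```

```bash
python3 -c "
from h import *
goal([.558,.2025,.2],-77.5)"
```

```text
t 2.03 pos [0.4429 0.3163 0.221 ] yaw 4.8 q6 0.331 F [ 0.4  0.7 -0.3] w 0.0407 
 delta cm [-12.3   10.52   2.1 ] rot [ 0.000e+00 -1.000e-03  1.436e+00]
```

>>> send_rows(
  deltas=[
    {"tx":-12.3,"ty":10.5,"tz":0,"rx":0,"ry":0,"rz":1.436},
    {"tx":-12.3,"ty":10.5,"tz":0,"rx":0,"ry":0,"rz":1.436},
    {"tx":-12.3,"ty":10.5,"tz":0,"rx":0,"ry":0,"rz":1.436},
    {"tx":-12.3,"ty":10.5,"tz":0,"rx":0,"ry":0,"rz":1.436},
    {"tx":-12.3,"ty":10.5,"tz":0,"rx":0,"ry":0,"rz":1.436},
  ],
)

```text
time: 2.45
position: [0.5638, 0.1996, 0.2211]
tool_rot: [0.872, 0.49, 0.002, 0.002]
ft_force: [0.4, 0.7, 0.7]
grip_width: 0.0401
```

```bash
python3 -c "
from h import *
goal([.558,.2025,.2],-77.5)"
```

```text
t 2.45 pos [0.5638 0.1996 0.2211] yaw -31.36 q6 0.704 F [0.4 0.7 0.7] w 0.0401 
 delta cm [-0.05 -0.66  2.11] rot [ 0.005 -0.004  0.805]
```

>>> send_rows(
  deltas=[
    {"tx":0,"ty":0,"tz":2,"rx":0,"ry":0,"rz":0.805},
    {"tx":0,"ty":0,"tz":2,"rx":0,"ry":0,"rz":0.805},
    {"tx":0,"ty":0,"tz":2,"rx":0,"ry":0,"rz":0.805},
    {"tx":0,"ty":0,"tz":2,"rx":0,"ry":0,"rz":0.805},
    {"tx":0,"ty":0,"tz":2,"rx":0,"ry":0,"rz":0.805},
  ],
)

```text
time: 2.87
position: [0.5573, 0.2047, 0.2006]
tool_rot: [0.98, 0.201, -0.0, -0.0]
ft_force: [-0.1, 1.0, -0.1]
grip_width: 0.0403
```

>>> send_rows(
  deltas=[
    {"tx":0,"ty":0,"tz":0,"rx":0,"ry":0,"rz":0.178},
    {"tx":0,"ty":0,"tz":0,"rx":0,"ry":0,"rz":0.178},
    {"tx":0,"ty":0,"tz":0,"rx":0,"ry":0,"rz":0.178},
  ],
)

```text
time: 3.12
position: [0.5573, 0.2048, 0.2008]
tool_rot: [0.993, 0.116, 0.0, 0.0]
ft_force: [-0.6, 0.8, -0.9]
grip_width: 0.04
```

```bash
python3 -c "
from h import *
goal([.558,.2025,.2],-77.5)
for n in ('top','side'):
    c=robot.camera(n); a=c['color'][:,:,::-1]
    p=robot.get_obs()['position']; print(n,proj(c,p),proj(c,[.558,.2025,.132]))
    u,v=map(int,proj(c,p)); z=a[v-65:v+65,u-85:u+85]; cv2.imwrite('pics/'+n+'1.png',cv2.resize(z,None,fx=4.5,fy=4.5,interpolation=cv2.INTER_CUBIC)); print('crop origin',u-85,v-65)
"
```

```text
t 3.12 pos [0.5573 0.2048 0.2008] yaw -76.71 q6 1.503 F [-0.6  0.8 -0.9] w 0.04 
 delta cm [0.01 0.24 0.08] rot [ 0.    -0.     0.014]
top [257.96268394 218.45359202] [265.69531907 223.13232344]
crop origin 172 153
side [326.79750144 216.36319203] [326.87091149 235.30696045]
crop origin 241 151
```

View pics/top1.png

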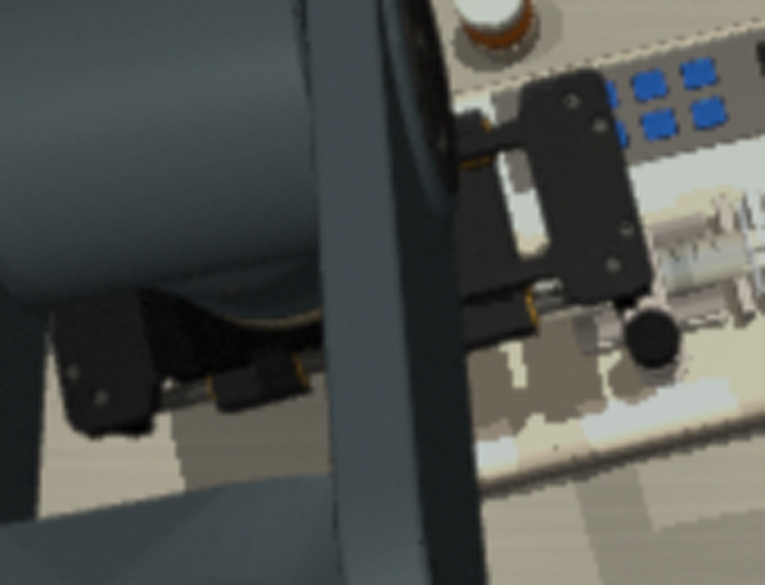

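View pics/side1.png

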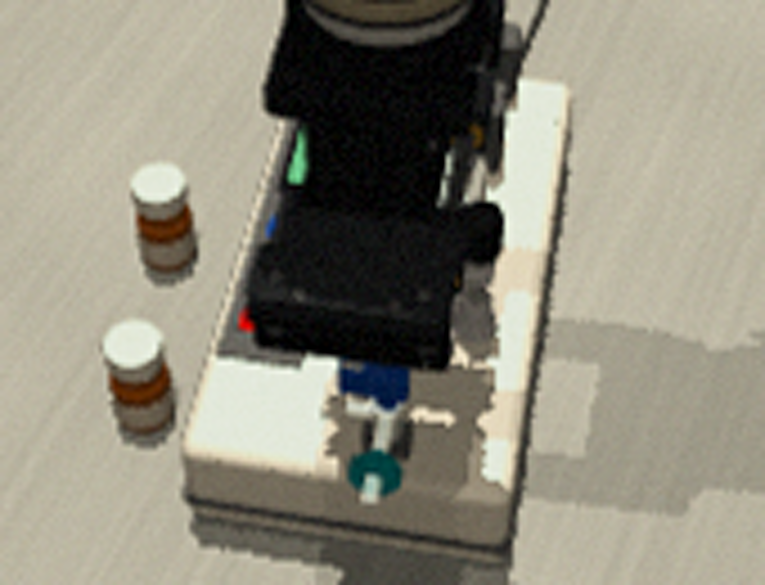

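```bash
cat >> h.py <<'E'
def world(c):
    vv,uu=np.mgrid[0:400,0:640]; z=c['z_map'];K=c['intrinsics']
    P=np.stack([(uu-K[0,2])/K[0,0]*z,(vv-K[1,2])/K[1,1]*z,z],-1)
    W=(P-c['t'])@c['R']; W[z<=0]=np.nan; return W
E
python3 - <<'E'
from h import *
for n in ('side','top'):
    c=robot.camera(n); W=world(c)
    o=robot.get_obs(); Rt=Rn.from_quat(o['tool_rot'])
    D=Rt.inv().apply((W-o['position']).reshape(-1,3)).reshape(W.shape)  # tool coords
    m=(np.abs(D[...,0])<.1)&(np.abs(D[...,1])<.12)&(D[...,2]<.012)&(D[...,2]>-.2)
    print(n,m.sum())
    for a in np.arange(-.13,.012,.01):
        q=D[m&(D[...,2]>=a)&(D[...,2]<a+.01)]
        if len(q): print(round(a,3),len(q),np.round(q.min(0)[:2],3),np.round(q.max(0)[:2],3))
E
```

```text
side 3626
-0.13 133 [-0.024 -0.053] [ 0.025 -0.017]
-0.12 997 [-0.037 -0.097] [0.038 0.095]
-0.11 171 [-0.037 -0.098] [0.036 0.078]
-0.1 292 [-0.037 -0.095] [0.038 0.081]
-0.09 216 [-0.037 -0.09 ] [0.037 0.085]
-0.08 162 [-0.037 -0.09 ] [0.038 0.08 ]
-0.07 8 [-0.032 -0.088] [0.027 0.078]
top 3293
-0.12 1502 [-0.037 -0.092] [0.037 0.097]
-0.11 448 [-0.038 -0.092] [0.038 0.097]
-0.1 601 [-0.038 -0.09 ] [0.037 0.094]
-0.09 241 [-0.038 -0.083] [0.035 0.089]
-0.08 48 [-0.038 -0.083] [0.022 0.089]
-0.07 2 [-0.037 -0.077] [-0.036  0.087]
```

```bash
python3 -c "
from h import *
goal([.5578,.203,.122],-77.5)"
```

```text
t 3.32 pos [0.5572 0.2048 0.2008] yaw -76.6 q6 1.501 F [-0.7  0.6 -0.3] w 0.0398 
 delta cm [0.01 0.19 7.88] rot [ 0.    -0.     0.016]
```

>>> send_rows(
  deltas=[
    {"tx":0,"ty":0.2,"tz":3,"rx":0,"ry":0,"rz":0.015},
    {"tx":0,"ty":0.2,"tz":5,"rx":0,"ry":0,"rz":0.015},
    {"tx":0,"ty":0.2,"tz":7,"rx":0,"ry":0,"rz":0.015},
    {"tx":0,"ty":0.2,"tz":7.8,"rx":0,"ry":0,"rz":0.015},
    {"tx":0,"ty":0.2,"tz":7.8,"rx":0,"ry":0,"rz":0.015},
  ],
)

```text
time: 3.73
position: [0.5561, 0.2026, 0.1207]
tool_rot: [0.994, 0.109, -0.002, 0.0]
ft_force: [0.2, 0.2, -0.7]
grip_width: 0.04
```

```bash
python3 -c "
from h import *
goal([.5578,.203,.122],-77.5)
c=robot.camera('side'); a=c['color'][:,:,::-1]
z=a[170:300,241:411]; cv2.imwrite('pics/side2.png',cv2.resize(z,None,fx=4.5,fy=4.5,interpolation=cv2.INTER_CUBIC))
"
```

```text
t 3.73 pos [0.5561 0.2026 0.1207] yaw -77.5 q6 1.513 F [ 0.2  0.2 -0.7] w 0.04 
 delta cm [ 0.17 -0.   -0.13] rot [-0.     0.005  0.   ]
```

View pics/side2.png

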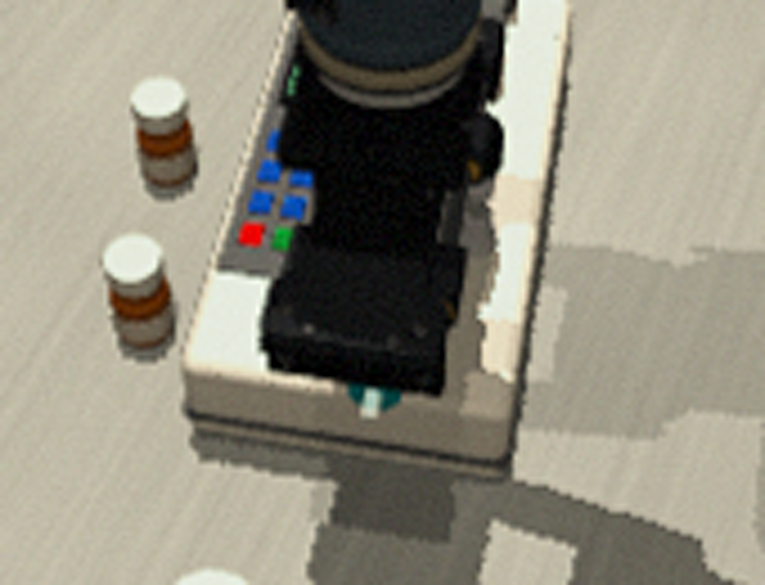

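The side view shows the gripper body over the tap; the filter is still visible at about px (324, 257). There is no contact force, so I'll nudge and close.

>>> send_rows(
  deltas=[
    {"tx":0.1,"ty":0,"tz":-0.1,"rx":0,"ry":0,"rz":0},
    {"tx":0.1,"ty":0,"tz":-0.1,"rx":0,"ry":0,"rz":0},
    {"tx":0.1,"ty":0,"tz":-0.1,"rx":0,"ry":0,"rz":0},
  ],
)

```text
time: 4.03
position: [0.5598, 0.2033, 0.1252]
tool_rot: [0.994, 0.109, 0.002, -0.0]
ft_force: [-0.6, -0.1, 0.2]
grip_width: 0.04
```

>>> send_rows(
  deltas=[
    {"tx":0,"ty":0,"tz":0,"rx":0,"ry":0,"rz":0},
    {"tx":0,"ty":0,"tz":0,"rx":0,"ry":0,"rz":0},
    {"tx":0,"ty":0,"tz":0,"rx":0,"ry":0,"rz":0},
    {"tx":0,"ty":0,"tz":0,"rx":0,"ry":0,"rz":0},
    {"tx":0,"ty":0,"tz":0,"rx":0,"ry":0,"rz":0},
  ],
  claw=0,
  squeeze=15,
)

```text
time: 4.45
position: [0.5587, 0.2031, 0.1238]
tool_rot: [0.994, 0.109, 0.0, 0.0]
ft_force: [-0.3, 0.4, -0.4]
grip_width: 0.0147
```

```bash
python3 -c "
from h import *
goal([.5578,.203,.122],-77.5)"
```

```text
t 4.45 pos [0.5587 0.2031 0.1238] yaw -77.52 q6 1.514 F [-0.3  0.4 -0.4] w 0.0147 
 delta cm [-0.09 -0.01  0.18] rot [ 0. -0. -0.]
```

>>> send_rows(
  deltas=[
    {"tx":-0.1,"ty":0,"tz":0.15,"rx":0,"ry":0,"rz":0},
    {"tx":-0.1,"ty":0,"tz":0.15,"rx":0,"ry":0,"rz":0},
    {"tx":-0.1,"ty":0,"tz":0.15,"rx":0,"ry":0,"rz":0},
    {"tx":-0.1,"ty":0,"tz":0.15,"rx":0,"ry":0,"rz":0},
  ],
)

```text
time: 4.78
position: [0.5585, 0.2027, 0.123]
tool_rot: [0.994, 0.109, 0.001, 0.0]
ft_force: [-0.3, -1.6, 5.7]
grip_width: 0.0089
```

```bash
python3 -c "
from h import *
goal([.5578,.203,.122],12.5)"
```

```text
t 4.78 pos [0.5585 0.2027 0.123 ] yaw -77.52 q6 1.514 F [-0.3 -1.6  5.7] w 0.0089 
 delta cm [-0.06 -0.05  0.1 ] rot [ 2.000e-03 -1.000e-03 -1.571e+00]
```

>>> send_rows(
  deltas=[
    {"tx":0,"ty":0,"tz":0,"rx":0,"ry":0,"rz":-0.12},
    {"tx":0,"ty":0,"tz":0,"rx":0,"ry":0,"rz":-0.24},
    {"tx":0,"ty":0,"tz":0,"rx":0,"ry":0,"rz":-0.36},
    {"tx":0,"ty":0,"tz":0,"rx":0,"ry":0,"rz":-0.48},
  ],
)

```text
time: 5.12
position: [0.5584, 0.203, 0.123]
tool_rot: [0.939, 0.344, 0.001, 0.0]
ft_force: [-0.1, 0.0, 5.3]
grip_width: 0.0089
```

```bash
python3 -c "
from h import *
goal([.5578,.203,.123],12.5); print(robot.get_obs()['moment'])"
```

```text
t 5.12 pos [0.5584 0.203  0.123 ] yaw -49.71 q6 1.028 F [-0.1  0.   5.3] w 0.0089 
 delta cm [-0.04 -0.04 -0.  ] rot [ 2.000e-03 -1.000e-03 -1.086e+00]
[-0.06118793  0.14308651 -0.03834914]
```

Forces stay small while turning, so I'll continue.

>>> send_rows(
  deltas=[
    {"tx":0,"ty":0,"tz":0,"rx":0,"ry":0,"rz":-0.12},
    {"tx":0,"ty":0,"tz":0,"rx":0,"ry":0,"rz":-0.24},
    {"tx":0,"ty":0,"tz":0,"rx":0,"ry":0,"rz":-0.36},
    {"tx":0,"ty":0,"tz":0,"rx":0,"ry":0,"rz":-0.48},
    {"tx":0,"ty":0,"tz":0,"rx":0,"ry":0,"rz":-0.6},
  ],
)

```text
time: 5.53
position: [0.5581, 0.2032, 0.123]
tool_rot: [0.795, 0.607, 0.001, 0.0]
ft_force: [-0.5, -0.4, 6.6]
grip_width: 0.0089
```

```bash
python3 -c "
from h import *
goal([.5578,.203,.123],12.5); print(robot.get_obs()['moment'])"
```

```text
t 5.53 pos [0.5581 0.2032 0.123 ] yaw -15.32 q6 0.428 F [-0.5 -0.4  6.6] w 0.0089 
 delta cm [-0.02 -0.02  0.  ] rot [ 0.001 -0.001 -0.485]
[0.04176347 0.16551522 0.04898051]
```

>>> send_rows(
  deltas=[
    {"tx":0,"ty":0,"tz":0,"rx":0,"ry":0,"rz":-0.12},
    {"tx":0,"ty":0,"tz":0,"rx":0,"ry":0,"rz":-0.24},
    {"tx":0,"ty":0,"tz":0,"rx":0,"ry":0,"rz":-0.36},
    {"tx":0,"ty":0,"tz":0,"rx":0,"ry":0,"rz":-0.48},
    {"tx":0,"ty":0,"tz":0,"rx":0,"ry":0,"rz":-0.5},
  ],
)

```text
time: 5.95
position: [0.5578, 0.2032, 0.123]
tool_rot: [0.621, 0.784, 0.0, -0.0]
ft_force: [-1.3, -0.4, 6.8]
grip_width: 0.0085
```

>>> send_rows(
  deltas=[
    {"tx":0,"ty":0,"tz":0,"rx":0,"ry":0,"rz":0},
    {"tx":0,"ty":0,"tz":0,"rx":0,"ry":0,"rz":0},
  ],
)

```text
time: 6.12
position: [0.5577, 0.2032, 0.123]
tool_rot: [0.623, 0.782, 0.0, -0.0]
ft_force: [-0.9, -0.6, 5.9]
grip_width: 0.0092
```

```bash
python3 -c "
from h import *
goal([.5578,.203,.123],12.5); print(robot.get_obs()['moment'])"
```

```text
t 6.12 pos [0.5577 0.2032 0.123 ] yaw 12.95 q6 -0.066 F [-0.9 -0.6  5.9] w 0.0092 
 delta cm [-0.02 -0.   -0.  ] rot [ 0.001 -0.001  0.008]
[-0.05347151  0.07829168 -0.20971116]
```

>>> send_rows(
  deltas=[
    {"tx":0,"ty":0,"tz":0,"rx":0,"ry":0,"rz":0},
    {"tx":0,"ty":0,"tz":0,"rx":0,"ry":0,"rz":0},
    {"tx":0,"ty":0,"tz":0,"rx":0,"ry":0,"rz":0},
    {"tx":0,"ty":0,"tz":0,"rx":0,"ry":0,"rz":0},
  ],
  claw=4.2,
)

```text
time: 6.45
position: [0.5568, 0.2028, 0.1215]
tool_rot: [0.622, 0.783, -0.001, -0.001]
ft_force: [0.5, 0.4, 1.0]
grip_width: 0.0282
```

>>> send_rows(
  deltas=[
    {"tx":0,"ty":0,"tz":-2,"rx":0,"ry":0,"rz":0},
    {"tx":0,"ty":0,"tz":-4.5,"rx":0,"ry":0,"rz":0},
    {"tx":0,"ty":0,"tz":-7,"rx":0,"ry":0,"rz":0},
    {"tx":0,"ty":0,"tz":-8,"rx":0,"ry":0,"rz":0},
    {"tx":0,"ty":0,"tz":-8,"rx":0,"ry":0,"rz":0},
  ],
)

```text
time: 6.87
position: [0.5592, 0.2032, 0.2045]
tool_rot: [0.622, 0.783, 0.002, 0.002]
ft_force: [1.2, 0.0, 0.4]
grip_width: 0.0419
```

```bash
python3 -c "
from h import *
goal([.545,.113,.203],12.5)
c=robot.camera('side'); a=c['color'][:,:,::-1]
z=a[170:300,241:411]; cv2.imwrite('pics/side3.png',cv2.resize(z,None,fx=4.5,fy=4.5,interpolation=cv2.INTER_CUBIC))
for l in ('tap_handle','tap_arm','outlet'): print(l,[(np.round(d['xy'],1),round(d['p'],2)) for d in robot.tip_of(l,'side')[:2]])
"
```

```text
t 6.87 pos [0.5592 0.2032 0.2045] yaw 13.01 q6 -0.066 F [1.2 0.  0.4] w 0.0419 
 delta cm [-8.47 -3.41  0.14] rot [0.005 0.    0.009]
tap_handle [(array([327.7, 232.1]), 0.64)]
tap_arm [(array([323.1, 244.4]), 0.62), (array([277.5, 208.1]), 0.26)]
outlet [(array([319.7, 266.5]), 0.85)]
```

View pics/side3.png

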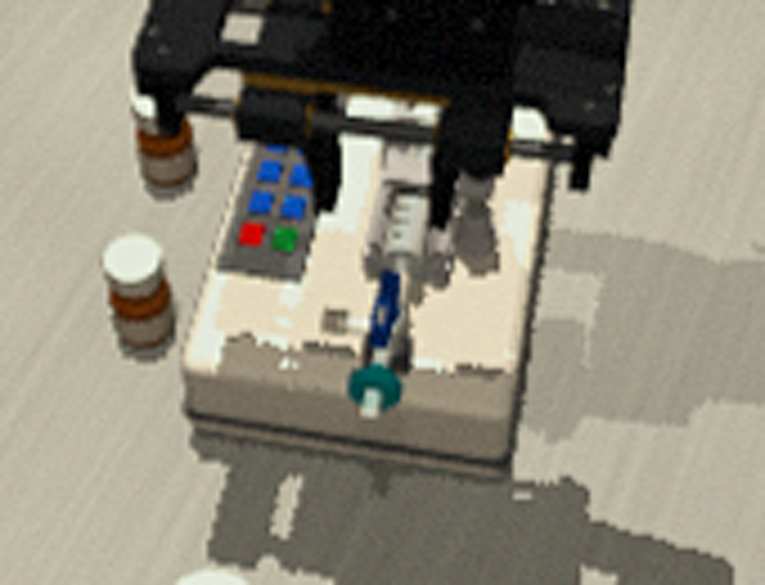

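The tap is closed: its blue arm, with the tip at px (323, 244), lines up with the filter at (324, 256). Next is the knob.

>>> send_rows(
  deltas=[
    {"tx":-4,"ty":-1.6,"tz":0,"rx":0,"ry":0,"rz":0},
    {"tx":-7,"ty":-2.8,"tz":0,"rx":0,"ry":0,"rz":0},
    {"tx":-8.5,"ty":-3.4,"tz":0,"rx":0,"ry":0,"rz":0},
    {"tx":-8.5,"ty":-3.4,"tz":0,"rx":0,"ry":0,"rz":0},
    {"tx":-8.5,"ty":-3.4,"tz":0,"rx":0,"ry":0,"rz":0},
  ],
)

```text
time: 7.48
position: [0.543, 0.1118, 0.201]
tool_rot: [0.623, 0.782, -0.001, -0.001]
ft_force: [0.1, 0.0, -0.4]
grip_width: 0.0424
```

```bash
python3 -c "
from h import *
goal([.545,.113,.139],12.5)
c=robot.camera('side'); a=c['color'][:,:,::-1]
print(proj(c,[.545,.113,.164]),proj(c,robot.get_obs()['position']))
z=a[130:260,270:440]; cv2.imwrite('pics/side4.png',cv2.resize(z,None,fx=4.5,fy=4.5,interpolation=cv2.INTER_CUBIC))
"
```

```text
t 7.48 pos [0.543  0.1118 0.201 ] yaw 12.87 q6 -0.224 F [ 0.1  0.  -0.4] w 0.0424 
 delta cm [0.06 0.24 6.2 ] rot [-0.002 -0.001  0.007]
[347.85175542 198.18681447] [349.39327606 186.87917172]
```

View pics/side4.png

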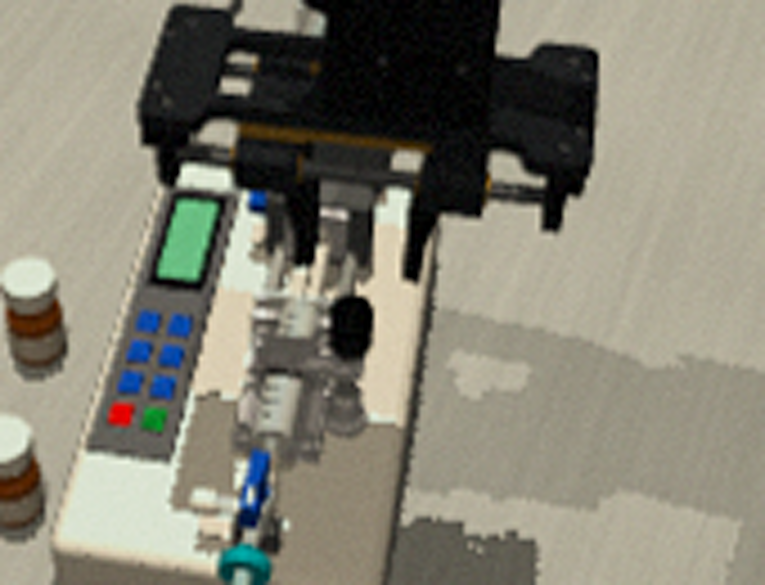

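Fingertips straddle the knob: midpoint px (349, 190), knob top (348, 198), which matches the predicted positions. Descending.

>>> send_rows(
  deltas=[
    {"tx":0.05,"ty":0.1,"tz":2,"rx":0,"ry":0,"rz":0.007},
    {"tx":0.05,"ty":0.1,"tz":4,"rx":0,"ry":0,"rz":0.007},
    {"tx":0.05,"ty":0.1,"tz":5.5,"rx":0,"ry":0,"rz":0.007},
    {"tx":0.05,"ty":0.1,"tz":6.3,"rx":0,"ry":0,"rz":0.007},
    {"tx":0.05,"ty":0.1,"tz":6.3,"rx":0,"ry":0,"rz":0.007},
  ],
)

```text
time: 7.95
position: [0.5431, 0.1142, 0.1371]
tool_rot: [0.625, 0.781, -0.001, -0.002]
ft_force: [0.2, -0.6, 0.7]
grip_width: 0.0421
```

>>> send_rows(
  deltas=[
    {"tx":0,"ty":0,"tz":0,"rx":0,"ry":0,"rz":0},
    {"tx":0,"ty":0,"tz":0,"rx":0,"ry":0,"rz":0},
    {"tx":0,"ty":0,"tz":0,"rx":0,"ry":0,"rz":0},
    {"tx":0,"ty":0,"tz":0,"rx":0,"ry":0,"rz":0},
  ],
)

```text
time: 8.28
position: [0.5452, 0.1133, 0.1402]
tool_rot: [0.625, 0.781, 0.001, 0.001]
ft_force: [-0.1, -0.4, 0.5]
grip_width: 0.042
```

```bash
python3 -c "
from h import *
goal([.545,.113,.139],12.5)
"
```

```text
t 8.28 pos [0.5452 0.1133 0.1402] yaw 12.62 q6 -0.216 F [-0.1 -0.4  0.5] w 0.042 
 delta cm [-0.02 -0.03  0.12] rot [0.002 0.    0.002]
```

Well placed. Closing with 45 N.

>>> send_rows(
  deltas=[
    {"tx":0,"ty":0,"tz":0.05,"rx":0,"ry":0,"rz":0},
    {"tx":0,"ty":0,"tz":0.05,"rx":0,"ry":0,"rz":0},
    {"tx":0,"ty":0,"tz":0.05,"rx":0,"ry":0,"rz":0},
    {"tx":0,"ty":0,"tz":0.05,"rx":0,"ry":0,"rz":0},
    {"tx":0,"ty":0,"tz":0.05,"rx":0,"ry":0,"rz":0},
  ],
  claw=0,
  squeeze=45,
)

```text
time: 8.7
position: [0.5449, 0.1131, 0.1389]
tool_rot: [0.625, 0.78, 0.0, 0.0]
ft_force: [0.2, -0.4, 0.0]
grip_width: 0.0207
```

>>> send_rows(
  deltas=[
    {"tx":0,"ty":0,"tz":0,"rx":0,"ry":0,"rz":0},
    {"tx":0,"ty":0,"tz":0,"rx":0,"ry":0,"rz":0},
    {"tx":0,"ty":0,"tz":0,"rx":0,"ry":0,"rz":0},
  ],
)

```text
time: 8.95
position: [0.5448, 0.1131, 0.1389]
tool_rot: [0.625, 0.78, 0.0, 0.0]
ft_force: [0.2, -0.2, 1.0]
grip_width: 0.0212
```

```bash
python3 -c "
from h import *
goal([.545,.113,.160],12.5)
"
```

```text
t 8.95 pos [0.5448 0.1131 0.1389] yaw 12.6 q6 -0.216 F [ 0.2 -0.2  1. ] w 0.0212 
 delta cm [-0.02  0.01 -2.11] rot [0.001 0.    0.002]
```

>>> send_rows(
  deltas=[
    {"tx":0,"ty":0,"tz":-0.2,"rx":0,"ry":0,"rz":0},
    {"tx":0,"ty":0,"tz":-0.4,"rx":0,"ry":0,"rz":0},
    {"tx":0,"ty":0,"tz":-0.7,"rx":0,"ry":0,"rz":0},
    {"tx":0,"ty":0,"tz":-1.0,"rx":0,"ry":0,"rz":0},
    {"tx":0,"ty":0,"tz":-1.0,"rx":0,"ry":0,"rz":0},
  ],
)

```text
time: 9.37
position: [0.5448, 0.1131, 0.1488]
tool_rot: [0.625, 0.78, 0.0, 0.0]
ft_force: [3.5, 1.1, -9.6]
grip_width: 0.0208
```

```bash
python3 -c "
from h import *
goal([.545,.113,.159],12.5)
c=robot.camera('side'); W=world(c)
save(c,'side5.png')
"
```

```text
t 9.37 pos [0.5448 0.1131 0.1488] yaw 12.6 q6 -0.216 F [ 3.5  1.1 -9.6] w 0.0208 
 delta cm [-0.02  0.02 -1.02] rot [0.    0.    0.002]
```

>>> send_rows(
  deltas=[
    {"tx":0,"ty":0,"tz":-0.2,"rx":0,"ry":0,"rz":0},
    {"tx":0,"ty":0,"tz":-0.5,"rx":0,"ry":0,"rz":0},
    {"tx":0,"ty":0,"tz":-0.8,"rx":0,"ry":0,"rz":0},
    {"tx":0,"ty":0,"tz":-1.0,"rx":0,"ry":0,"rz":0},
    {"tx":0,"ty":0,"tz":-1.0,"rx":0,"ry":0,"rz":0},
  ],
)

```text
time: 9.83
position: [0.5448, 0.1131, 0.159]
tool_rot: [0.625, 0.78, 0.0, 0.0]
ft_force: [4.7, 0.4, -12.7]
grip_width: 0.0209
```

>>> send_rows(
  deltas=[
    {"tx":0,"ty":0,"tz":0,"rx":0,"ry":0,"rz":0},
    {"tx":0,"ty":0,"tz":0,"rx":0,"ry":0,"rz":0},
    {"tx":0,"ty":0,"tz":0,"rx":0,"ry":0,"rz":0},
    {"tx":0,"ty":0,"tz":0,"rx":0,"ry":0,"rz":0},
    {"tx":0,"ty":0,"tz":0,"rx":0,"ry":0,"rz":0},
  ],
)

```text
time: 10.25
position: [0.5448, 0.1131, 0.1586]
tool_rot: [0.625, 0.78, 0.0, 0.0]
ft_force: [6.0, 0.8, -11.3]
grip_width: 0.0206
```

```bash
python3 -c "
from h import *
goal([.545,.113,.159],12.5)
c=robot.camera('side'); a=c['color'][:,:,::-1]; W=world(c)
z=a[170:270,270:400]; cv2.imwrite('pics/side6.png',cv2.resize(z,None,fx=6,fy=6,interpolation=cv2.INTER_CUBIC))
col=c['color'].astype(int); red=(col[...,0]>col[...,1]+50)&(col[...,0]>col[...,2]+50)&(np.hypot(W[...,0]-.545,W[...,1]-.113)<.025)
print(red.sum(), np.round(W[red],4)[:20].tolist(), np.argwhere(red)[:20].tolist())
for h in (.098,.094,.102): print(h,proj(c,[.545,.113,h]))
for l in ('clamp_band','guide_top','tap_arm','vial_a','jar'): print(l,[(np.round(d['xy'],1),round(d['p'],2)) for d in robot.tip_of(l,'side')[:2]])
print(robot.get_obs()['joint_velocities'])
"
```

```text
t 10.25 pos [0.5448 0.1131 0.1586] yaw 12.6 q6 -0.216 F [  6.    0.8 -11.3] w 0.0206 
 delta cm [-0.01  0.02 -0.04] rot [0.001 0.    0.002]
1 [[0.5423, 0.1183, 0.1003]] [[218, 347]]
0.098 [346.66054056 216.61079376]
0.094 [346.59264765 217.66086261]
0.102 [346.728899   215.55352488]
clamp_band [(array([348.3, 215.6]), 0.52)]
guide_top [(array([347.6, 216.6]), 0.62)]
tap_arm [(array([323.5, 245.2]), 0.58)]
vial_a [(array([277.8, 209. ]), 0.5)]
jar [(array([290.1, 324.7]), 0.78), (array([329. , 221.2]), 0.67)]
[ 0.00112737  0.00194175  0.00037699 -0.00230424 -0.00053369  0.00025077]
```

View pics/side6.png

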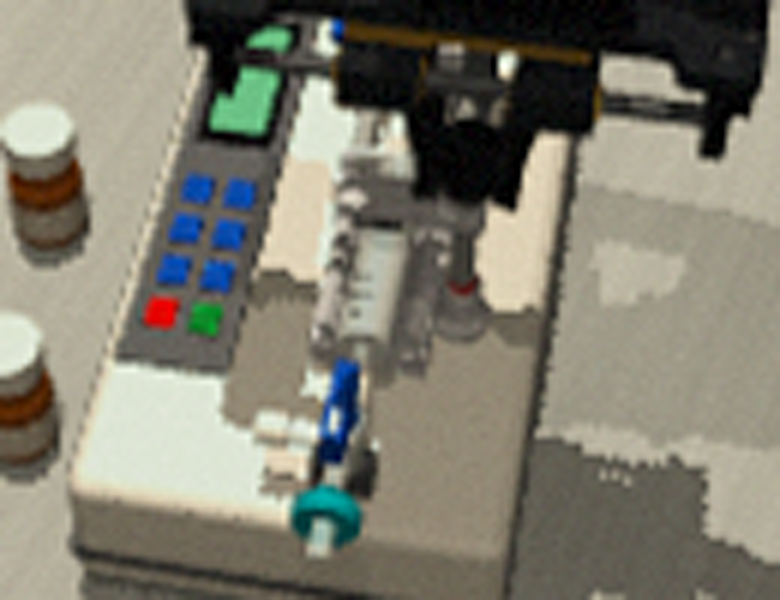

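The red band shows just above the guide rim, at about px (347, 218). I'll check for slip using the clamp arm's height.

```bash
python3 -c "
from h import *
F=[]
c=robot.camera('side'); W=world(c)
th=np.radians(12.5); d=W[...,:2]-np.array([.6055,.0815])
px=d[...,0]*np.cos(th)+d[...,1]*np.sin(th); py=-d[...,0]*np.sin(th)+d[...,1]*np.cos(th)
m=(px>-.04)&(px<-.008)&(abs(py-.045)<.006)&(W[...,2]<.16)&(W[...,2]>.12)
print('arm top',m.sum(),np.median(W[m][:,2]),np.percentile(W[m][:,2],[10,90]))
for i in range(2):
    o=robot.get_obs(); print(o['time'],o['position'],o['ft_force'],o['grip_width']); robot.camera('side')
for l in ('vial_a','jar'):
    for e in robot.outline_of(l,'side')[:3]:
        q=W[e['pixels']]; q=q[np.isfinite(q[:,2])]; t=q[q[:,2]>q[:,2].max()-.008]; print(l,round(e['p'],2),t.mean(0))
"
```

```text
arm top 49 0.14681078931143446 [0.145597   0.14773707]
10.6 [0.54479914 0.11314033 0.15862335] [  5.19606639  -0.19063996 -11.09037296] 0.02102262164456447
10.65 [0.54478411 0.11311665 0.15861719] [  5.88308393   0.54604186 -11.3442219 ] 0.020524256691437173
vial_a 0.51 [0.71110941 0.19102078 0.06400182]
jar 0.82 [0.57862948 0.36217363 0.07425957]
jar 0.51 [0.54471409 0.11627689 0.18227584]
```

>>> send_rows(
  deltas=[
    {"tx":0,"ty":0,"tz":0,"rx":0,"ry":0,"rz":0},
    {"tx":0,"ty":0,"tz":0,"rx":0,"ry":0,"rz":0},
    {"tx":0,"ty":0,"tz":0,"rx":0,"ry":0,"rz":0},
  ],
)

```text
time: 11.05
position: [0.5448, 0.1131, 0.1586]
tool_rot: [0.625, 0.78, 0.0, 0.0]
ft_force: [6.3, -0.7, -12.7]
grip_width: 0.021
```

```bash
python3 -c "
from h import *
o=robot.get_obs(); print(o['time'],o['position'],o['ft_force'],o['grip_width']); print(robot.hand_in())"
```

```text
11.05 [0.5447857  0.11311509 0.15861311] [  6.30249257  -0.669352   -12.65756419] 0.021013408437515268
the job is handed in; nothing more can be done
None
```

I turned the tap to its closed click, then lifted the clamp about 20 mm to the red band. I handed in at 11.05 s with the gripper still holding the knob at 45 N.

**Last checks:**
- **Tap:** in the side picture the long arm points at the turquoise filter.
- **Clamp height:** the gripper rose 19.7 mm. The knob's top rose about 19.8 mm in the depth image. The downward pull read 11–13 N, where about 12 N is expected at the band. The red band shows just above the guide tube.
- **Clamp arm:** its depth reading suggested only about 17–19 mm of lift, lower than the others. The same camera read the knob top about 1.5 mm low at rest. Even uncorrected, this is inside the 16–24 mm band.
- **Grip:** there was no drift over the last second. A steady sideways force of about 6 N remained.
- **Vials and jar:** one vial and the jar measured within 1 mm of their first positions. The network did not pick out the second vial at the end, but it looks upright in its place in the last picture.

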